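Reset the tripped milling-machine drive with a pin punch

TASK

The milling machine's drive has tripped. Gently swing the clear cover of its control box up and back until it leans on its stop, without letting it slam or drop, then take the orange-sleeved pin punch out of the wooden stand, put its pin through the yellow-ringed reset hole in the panel and press the recessed red button all the way down. Finish while still gripping the punch and holding the button down, with the cover left open; do not press the emergency stop, and leave the other punches, the drill chuck and the glue bottle where they are.

Things in the scene. Friction and masses are not known exactly. Their poses are not given: they have to be found in the camera images.
- console: the drive's control box, grey, fixed, 290 mm wide (its y), 200 mm deep (its x). Flat top panel slopes 10 degrees, low edge (58 mm high) towards the robot, rear edge 92 mm. Origin: middle of the underside; x level to the rear, z up. Cover spans y -130 to +40 mm; emergency stop at y +95. Under the cover, parts up to 21 mm high stand 25 mm or more from the reset hole's middle
- cover_hinge (a point): middle of the cover's hinge line, fixed to the box, near the panel's rear edge. The hinge line runs along this frame's y; its x runs up the slope of the panel to the rear, its z is square to the panel (10 degrees off vertical, leaning towards the robot). From it the middle of the reset hole's mouth lies 85 mm down the slope, 45 mm to -y and 28 mm below, square to the panel
- cover_bar (a point): middle of the round orange handle bar on the clear cover (170 mm wide, 145 mm hinge to front edge). Bar 10 mm thick, along this frame's y (the hinge direction), 82 mm free between its posts; it can turn between fingers. Shut, it lies 127 mm down the slope from the hinge, 34 mm above it square to the panel, 32 mm off the cover's face; 18 mm of cover lies beyond it. Turns with the cover
- cover (a joint): opening angle of the cover: 0 shut, 2.0 rad against its stop (two leaning arms behind the hinge). Light (about 200 g), slightly damped: let go below about 1.6 rad it falls shut; let go above about 1.85 rad it leans back onto the stop by itself and stays. Opening carries the bar up and away from the robot, about the hinge line
- reset_hole (a point): middle of the mouth of the round reset hole, level with the panel, 16 mm wide, 30 mm deep, yellow ring around it. z points straight out of the panel (10 degrees off vertical, leaning to the robot), x up the slope, y along the width. It lies under the shut cover; open, the space above it is free. The red button's top, 13 mm wide, is 16 mm below the mouth
- reset_button (a joint): travel of the recessed red button, 0 released to 0.006 m fully down, along the hole. It springs back when let go: 1.6 N starts it, 4 N brings it fully down onto a hard stop
- stand: dark wooden block fixed to the bench, 48 x 180 x 50 mm high, with three upright holes 9 mm wide in a row along its y at -60, 0 and +60 mm, one punch in each, which one where varies. Origin: middle of the underside
- pin_punch: steel pin punch, the only one with an orange sleeve, upright in one of the stand's holes, about 110 g. Sleeve 14 mm thick, 80 mm long, with a steel head 11 mm wide and 8 mm high on top; below it a pin 6 mm thick, 45 mm long, in the hole. Origin: bottom of the sleeve (shoulder resting on the stand, 50 mm above the bench), z along the punch to its head
- punch_grip (a point): the middle of the orange sleeve, on the punch's axis, 42 mm above its shoulder and 87 mm above the tip of the pin
- pin_tip (a point): the tip of the pin, on the punch's axis, 45 mm below the shoulder; the end is flat, 6 mm wide
- centre_punch: bystander: punch with a black sleeve, 14 mm thick, standing in the stand, its head 74 mm above the stand. Origin at its shoulder
- drift_punch: bystander: punch with a green sleeve, 14 mm thick, standing in the stand, its head 81 mm above the stand. Origin at its shoulder
- estop (a joint): travel of the red mushroom emergency-stop button (40 mm wide, top 38 mm above the panel) on its yellow disc: 0 out, 0.006 m pressed. Not to be pressed
- drill_chuck: bystander: dark steel drill chuck standing on the bench behind the work, 54 mm wide, 92 mm high. Origin: middle of the underside
- glue_bottle: bystander: yellow bottle with a red cap standing on the bench behind the work, 56 mm wide, 145 mm high. Origin: middle of the underside

How it is judged:
On the way, in this order (a step that is already met when the one before it is completed fails the run):
1. the cover has been swung open onto its stop (value of joint cover above 1.92 rad), for 0.2 s.
2. the pin punch has been gripped and drawn clear of the stand (height (world z) of pin_tip above 0.053 m and contact force between the fingers and pin_punch above 1 N and value of joint cover above 1.92 rad), for 0.1 s.
At the end, for the whole second after the job is handed in: Cover on its stop (1.92 rad or more); the pin punch, gripped by its sleeve, stands in the reset hole (tip 18 mm or more down, within 7 mm of the axis) and holds the button down (5 mm or more, over 2 N); emergency stop out; other punches within 20 mm, chuck and bottle within 30 mm and upright (value of joint cover above 1.92 rad and value of joint reset_button above 0.005 m and contact force between pin_punch and reset_button above 2 N and contact force between the fingers and pin_punch above 2 N and distance between the grasp point and punch_grip below 0.05 m and z of pin_tip in the frame of reset_hole below -0.018 m and x of pin_tip in the frame of reset_hole between -0.007 and 0.007 m and y of pin_tip in the frame of reset_hole between -0.007 and 0.007 m and value of joint estop below 0.003 m and distance of each of centre_punch, drift_punch from where it was at the start of the episode below 0.02 m and distance of each of drill_chuck, glue_bottle from where it was at the start of the episode below 0.03 m and angle between each of drill_chuck, glue_bottle's own z axis and vertical below 0.2 rad); the arm keeps its last pose, push and grip.
It fails at once if the cover slams onto its stop (faster than 1.5 rad/s) (value of joint cover above 1.9 rad and velocity of joint cover above 1.5 rad/s).
It fails at once if the cover drops shut (faster than 1.5 rad/s) (value of joint cover below 0.25 rad and velocity of joint cover below -1.5 rad/s).
It fails at once if the emergency stop is pressed (value of joint estop above 0.003 m).
It fails at once if another punch is pulled out or pushed about (distance of any of centre_punch, drift_punch from where it was at the start of the episode above 0.02 m).
It fails at once if the drill chuck or the glue bottle is shifted or knocked over (distance of any of drill_chuck, glue_bottle from where it was at the start of the episode above 0.03 m or angle between any of drill_chuck, glue_bottle's own z axis and vertical above 0.2 rad).
It also fails if it takes over 69 s, if anything falls off the work surface, if the arm or the gripper's body presses on something with over 40 N, if the wrist force passes 120 N, or if a joint passes its speed limit or range.

ROBOT

A 7-joint arm with a two-finger parallel gripper is mounted at the origin on the work surface. World frame = base frame: x ahead of the robot, y to its left, z up, the work surface at z = 0. Lengths are in m, angles in rad, forces in N, time in s.
With the tool pointing down it reaches from about 0.425 to 1.025 m from the base axis. Payload 9.4 kg.
Tool frame: the origin (TCP) lies between the finger pads; the fingertips stand 17 mm ahead of it and the grasp point (between the pads) lies 2 mm behind it; z points along the fingers, y is the line along which they close (so a half turn about z gives the same grasp; the last joint's range is limited). The gripper opens to 85 mm and grips with 20 to 120 N. Pads are 22 mm wide; open, the fingers measure 114 mm over their backs; the gripper's body (76 mm by 85 mm) begins 54 mm behind the grasp point. The pads swing forward as they close: fully open they stand 13 mm farther back than shut.
Start: joints at [-1.255, 0.599, -0.003, 1.599, 0.002, 0.943, -0.08], TCP at [0.278, 0.67, 0.223] pointing down, gripper open.
Joint ranges: [-2.57, 2.57], [-0.35, 1.97], [-1.29, 1.29], [0.11, 2.56], [-1.05, 4.19], [0.11, 1.86], [-2.63, 2.63]. Speed limits (rad/s): [2.22, 2.22, 3.01, 3.01, 3.14, 3.14, 3.14].

INTERFACE

Orientations are given as a unit quaternion [x, y, z, w].
In Python, from station import read_state, read_camera, job_done, outline_of, landmark_of gives the robot as it stands. The module is installed in compiled form; this text tells all that it offers.
- The arm moves only by the shell command python3 -m crank 'ROWS'. ROWS is JSON, one flat list of numbers, 7 for each row, row after row: the shift along the tool's x, y, z normalised to -1 to 1, where 1 is 0.02 m, then the turn, a rotation vector about the tool's x, y, z normalised to -1 to 1, where 1 is 0.5 rad, then the gripper's target within -1 to 1 (shut at 1, half-way at 0, fully open at -1). A call has 1 to 5 rows; each row shifts and turns the commanded pose from where the row before left it, along the tool's axes as they then stand; what a row does not reach is not made up. A row lasts 1/8 s, in which the tool goes at most 62.5 mm and 10.7 degrees, less where a joint would pass 70% of its speed; a pose out of reach is approached as far as the arm can. A call with a number of a shift or a turn outside -1 to 1 is refused whole. A call with a gripper value outside its range is refused whole. The fingers move at their own pace and stop on an object; the grip force is fixed at half the most. Time passes only in rows, so rows that do not move let the fingers close. It gives the time, the measured TCP pose, the force, the opening and the grip force at its end, in the units of the state.
- read_state(): the state, without advancing time (a new reading comes with each control period).
- read_camera(name): name is "side" or "top" or "wrist"; returns a dict with "color" (384x512x3 uint8, red, green, blue), "mtx" (3x3 intrinsics, pixels), "position" and "attitude" of the camera in the world. Camera axes: x right, y down, z forward; pixel columns grow to the right and rows downward; lengths in m; the calibration is good to about 2 mm. A picture is of the moment at which its call begins. There is no depth.
- job_done(): hands the job in; it is judged then, once.
Trained networks look in the newest picture that a camera, given by its name, has taken for a name from the list of things; names that differ only in an ending like _2 or _b are one class to them, and where a whole thing is asked for, a point or a joint stands for the part that bears it (a point fixed in the world has none). Each returns a list of dicts, best first, with "score" (0 to 1); they miss things now and then, are a little off and sometimes report something else, mostly with a low value. They report only what shows in the picture. A call takes as long as a camera call.
- outline_of(camera, thing): "mask" (384x512 bool, what is visible of it) and "point" ([row, column] in pixels, amid what is visible of it).
- landmark_of(camera, thing): "point" ([row, column] in pixels: a listed point, or the origin of a listed thing).
The state is a dict: "clock": time; "joints": joint angles; "qvel": joint speeds; "joint_efforts": joint torques, N m; "eef_pos": TCP position; "tool_rot": TCP orientation; "wrist_force": force on the tool from outside, world axes, zero at the start; "moment": the same for the moment, N m; "gripper_width": finger opening in m; "grip_force": force on a finger pad.
Only numpy, scipy, OpenCV 4.12 (cv2) and the standard library are available. Lean on these libraries where they do the work, as an engineer would, in place of code of your own. Each camera call takes 0.05 s, during which the arm holds its last target. There are 200 camera calls.

## Working session

There is one attempt and no reset: what is moved stays moved. The work goes in short steps, Python scripts to look and compute and a shell command to move; the robot and the scene stay as the last step left them, time stands still between calls to the robot, and variables do not carry over. Pictures are saved under pics/ and viewed, at most 10 in all, crops included, and the job is handed in when it is done.

```bash
mkdir -p pics
cat > h.py <<'E'
import numpy as np, cv2
from scipy.spatial.transform import Rotation as R
from station import *
def rotm(a):
    a=np.array(a,float)
    return a if a.shape==(3,3) else R.from_quat(a).as_matrix()
def ray(c,p):
    d=np.linalg.solve(np.array(c["mtx"]),[p[1],p[0],1.]); d=rotm(c["attitude"])@d
    return np.array(c["position"]),d/np.linalg.norm(d)
def tri(rs):
    A=sum(np.eye(3)-np.outer(d,d) for o,d in rs); b=sum((np.eye(3)-np.outer(d,d))@o for o,d in rs)
    x=np.linalg.solve(A,b); return x,[np.linalg.norm(np.cross(x-o,d)) for o,d in rs]
def proj(c,X):
    v=np.array(c["mtx"])@(rotm(c["attitude"]).T@(np.array(X)-c["position"])); return v[1]/v[2],v[0]/v[2]
def save(c,n): cv2.imwrite(f"pics/{n}.png",c["color"][:,:,::-1])
E
python3 - <<'E'
from h import *
np.set_printoptions(precision=4,suppress=True)
s=read_state(); print(s)
C={n:read_camera(n) for n in("side","top","wrist")}
for n in C: print(n,C[n]["position"],C[n]["attitude"],C[n]["mtx"])
cv2.imwrite("pics/a.png",cv2.resize(np.hstack([C["side"]["color"],C["top"]["color"]]),(800,300))[:,:,::-1])
for t in["console","cover_hinge","cover_bar","reset_hole","stand","pin_punch","punch_grip","centre_punch","drift_punch","drill_chuck","glue_bottle"]:
    rs=[];o=[]
    for n in("side","top"):
        l=landmark_of(n,t)
        if l: o.append((n,np.round(l[0]["point"],1),round(l[0]["score"],2))); rs.append(ray(C[n],l[0]["point"]))
    print(t,o, tri(rs) if len(rs)>1 else "")
E
```

```text
{'clock': 0.0, 'joints': array([-1.2547,  0.6002, -0.0026,  1.6001,  0.0018,  0.9429, -0.0798]), 'qvel': array([ 0.0007, -0.0003, -0.001 , -0.002 , -0.0009,  0.001 ,  0.0001]), 'joint_efforts': array([ -0.0005, -77.6467,   1.5647, -25.7999,   0.0123,   0.0093,
        -0.    ]), 'eef_pos': array([0.2774, 0.6693, 0.2225]), 'tool_rot': array([ 0.1951,  0.9808, -0.0008, -0.0001]), 'wrist_force': array([-0.6662, -0.3662, -0.6821]), 'moment': array([0.0163, 0.0397, 0.0229]), 'grip_force': 0.0, 'gripper_width': 0.08520351604845297}
side [0.0131 0.5591 0.6269] [-0.3413  0.813  -0.4349  0.183 ] [[447.63     0.     255.7595]
 [  0.     447.63   192.8723]
 [  0.       0.       1.    ]]
top [ 0.54   -0.0134  1.0012] [ 0.7119 -0.7014  0.0269 -0.0229] [[440.9435   0.     257.3495]
 [  0.     440.9435 191.565 ]
 [  0.       0.       1.    ]]
wrist [0.2006 0.7015 0.3726] [0.8207 0.5477 0.0901 0.1356] [[342.943    0.     251.1995]
 [  0.     342.943  187.5712]
 [  0.       0.       1.    ]]
console [('top', array([227.5, 338.6]), 0.94)] 
cover_hinge [('side', array([141.7, 325.5]), 0.75), ('top', ar
[... 904 characters left out ...]
09617)])
punch_grip [('side', array([202. , 332.8]), 0.67), ('top', array([236.3, 197. ]), 0.58)] (array([0.4469, 0.051 , 0.1791]), [np.float64(0.07852210332624801), np.float64(0.07852210332624805)])
centre_punch [('side', array([289.8, 219.8]), 0.5), ('top', array([260.6, 145.8]), 0.54)] (array([0.4552, 0.2161, 0.0532]), [np.float64(0.0013894003229779593), np.float64(0.0013894003229781605)])
drift_punch [('side', array([269.5, 234. ]), 0.57)] 
drill_chuck [('side', array([229.1, 166.1]), 0.75)] 
glue_bottle [('side', array([175.6, 249.5]), 0.77), ('top', array([133.1, 313.6]), 0.86)] (array([ 0.7491, -0.143 ,  0.0037]), [np.float64(0.0032747673334809955), np.float64(0.0032747673334809825)])
```

View pics/a.png

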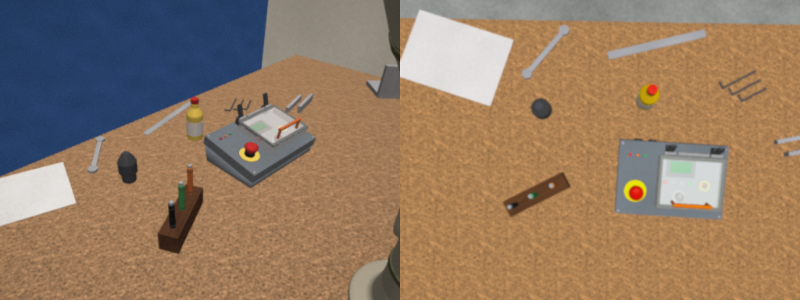

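Side and top views: orange punch at the stand end nearest the console, at side ~(190,180) and top ~(550,185) in the pasted picture. The console has its orange bar towards the robot and the e-stop to the left of the cover. Next I measure yaw.

Run:
```python
from h import *
np.set_printoptions(precision=4,suppress=True)
C={n:read_camera(n) for n in("side","top")}
c=C["top"]
def plane(c,p,z):
    o,d=ray(c,p); return o+d*(z-o[2])/d[2]
hsv=cv2.cvtColor(c["color"],cv2.COLOR_RGB2HSV)
m=((hsv[...,0]>7)&(hsv[...,0]<16)&(hsv[...,1]>200)&(hsv[...,2]>150)).astype(np.uint8)
m[:,:300]=0; m[:230]=0; m[290:]=0
ys,xs=np.nonzero(m); P=np.array([plane(c,(a,b),.1225)for a,b in zip(ys,xs)])[:,:2]
print("bar",len(P),P.mean(0),np.linalg.svd(P-P.mean(0))[2][0],P[:,1].min(),P[:,1].max())
for t,z in(("console",.075),("stand",.05)):
    o=outline_of("top",t)[0]; mm=o["mask"].astype(np.uint8)
    cn=max(cv2.findContours(mm,0,1)[0],key=cv2.contourArea)
    b=cv2.boxPoints(cv2.minAreaRect(cn)); q=np.array([plane(c,(y,x),z)[:2] for x,y in b]); print(t,o["score"],q, [np.degrees(np.arctan2(*(q[i]-q[i-1])[::-1])) for i in range(4)])
for t in("cover_hinge","cover_bar","pin_punch","punch_grip"):
    print(t,tri([ray(C[n],landmark_of(n,t)[0]["point"]) for n in C]))
for n in C:
    o=outline_of(n,"pin_punch"); print(n,o and (o[0]["score"],o[0]["point"],o[0]["mask"].sum()))
    for x in landmark_of(n,"punch_grip"): print(x)
```

```text
bar 121 [ 0.4699 -0.2211] [0.1994 0.9799] -0.29816366637080177 -0.10378223530520307
console 0.71 [[ 0.4381 -0.0559]
 [ 0.6401 -0.0662]
 [ 0.6261 -0.3628]
 [ 0.4242 -0.3479]] [np.float64(87.26162477185167), np.float64(-2.929824225891028), np.float64(-92.71712624620446), np.float64(175.78097437274198)]
stand 0.97 [[0.4639 0.2501]
 [0.5486 0.0872]
 [0.5035 0.0634]
 [0.4194 0.2261]] [np.float64(28.454263481952733), np.float64(-62.52679045510865), np.float64(-152.2105955675192), np.float64(117.35952085906042)]
cover_hinge (array([ 0.5028, -0.2003,  0.1811]), [np.float64(0.04857202154866076), np.float64(0.048572021548660714)])
cover_bar (array([ 0.4658, -0.2494,  0.1322]), [np.float64(0.0014720750466085083), np.float64(0.0014720750466085475)])
pin_punch (array([0.5139, 0.1026, 0.0378]), [np.float64(0.0004442096014349694), np.float64(0.0004442096014349195)])
punch_grip (array([ 0.6815, -0.2076, -0.1272]), [np.float64(0.12437171504733383), np.float64(0.1243717150473337)])
side (0.58, [226.5, 244.6], np.int64(282))
{'point': [227.2, 241.5], 'score': 0.73}
top []
{'point': [195.1, 372.7], 'score': 0.74}
{'point': [236.8, 192.7], 'score': 0.38}
```

```bash
python3 -m crank '[0,0,0,0,0,0.337,-1, 0,0,0,0,0,0.337,-1, 0,0,0,0,0,0.337,-1, 0,0,0,0,0,0.337,-1]'; python3 -m crank '[0,0,0,0,0,0.337,-1, 0,0,0,0,0,0.337,-1, 0,0,0,0,0,0.337,-1, 0,0,0,0,0,0,-1]'
```

```text
clock: 2.55
eef_pos: [0.2775, 0.6698, 0.2234]
tool_rot: [0.511, 0.86, 0.0, -0.0]
wrist_force: [-0.7, 0.1, -0.2]
gripper_width: 0.0855
grip_force: 0.0
clock: 3.05
eef_pos: [0.2772, 0.6699, 0.2233]
tool_rot: [0.707, 0.707, 0.0, 0.0]
wrist_force: [-0.5, -0.0, -0.4]
gripper_width: 0.0854
grip_force: 0.0
```

```bash
A='python3 -m crank'
python3 -m crank '[-1,0.4,0,0,0,0,-1, -1,0.4,0,0,0,0,-1, -1,0.4,0,0,0,0,-1, -1,0.4,0,0,0,0,-1, -1,0.4,0,0,0,0,-1]' >/dev/null
python3 -m crank '[-1,0.4,0,0,0,0,-1, -1,0.4,0,0,0,0,-1, -1,0.4,0,0,0,0,-1, -1,0.4,0,0,0,0,-1, -1,0.4,0,0,0,0,-1]' >/dev/null
python3 -m crank '[-1,0.4,0,0,0,0,-1, -1,0.4,0,0,0,0,-1, -1,0.4,0,0,0,0,-1, -1,0.4,0,0,0,0,-1, -1,0.4,0,0,0,0,-1]' >/dev/null
python3 -m crank '[-1,0.4,0,0,0,0,-1, -1,0.4,0,0,0,0,-1, -1,0.4,0,0,0,0,-1, -1,0.4,0,0,0,0,-1, -1,0.4,0,0,0,0,-1]'
python3 -m crank '[-1,0.3,0,0,0,0,-1, -1,0.3,0,0,0,0,-1, -1,0.2,0,0,0,0,-1, -1,0,0,0,0,0,-1, -1,0,0,0,0,0,-1]'
python3 -m crank '[-1,0,0,0,0,0,-1, -1,0,0,0,0,0,-1, -1,0,0,0,0,0,-1, -1,0,0,0,0,0,-1, -1,0,0,0,0,0,-1]' >/dev/null
python3 -m crank '[-1,0,0,0,0,0,-1, -1,0,0,0,0,0,-1, -1,0,0,0,0,0,-1, -1,0,0,0,0,0,-1, -1,0,0,0,0,0,-1]' >/dev/null
python3 -m crank '[-1,0,0,0,0,0,-1, -1,0,0,0,0,0,-1, -1,0,0,0,0,0,-1, -1,0,0,0,0,0,-1, -1,0,0,0,0,0,-1]'
python3 -m crank '[-1,0,0,0,0,0,-1, -1,0,0,0,0,0,-1, -1,0,0,0,0,0,-1, -1,0,0,0,0,0,-1]'
python3 - <<'E'
from h import *
np.set_printoptions(precision=4,suppress=True)
c=read_camera("wrist"); save(c,"w1"); print(read_state()["eef_pos"],c["position"])
for t in("cover_bar","cover_hinge","reset_hole"):
    for l in landmark_of("wrist",t)[:1]:
        o,d=ray(c,l["point"]); z={"cover_bar":.129,"cover_hinge":.118,"reset_hole":.0755}[t]
        print(t,l,o+d*(z-o[2])/d[2])
E
```

```text
clock: 5.55
eef_pos: [0.4374, 0.2682, 0.2234]
tool_rot: [0.708, 0.707, 0.0, 0.0]
wrist_force: [-0.3, -0.0, 0.1]
gripper_width: 0.0855
grip_force: 0.0
clock: 6.18
eef_pos: [0.4526, 0.1681, 0.2234]
tool_rot: [0.708, 0.707, -0.0, -0.0]
wrist_force: [-0.7, -0.0, -0.1]
gripper_width: 0.0852
grip_force: 0.0
clock: 8.05
eef_pos: [0.4519, -0.1316, 0.2234]
tool_rot: [0.708, 0.707, 0.0, 0.0]
wrist_force: [-0.2, 0.0, -0.9]
gripper_width: 0.0853
grip_force: 0.0
clock: 8.55
eef_pos: [0.4517, -0.2116, 0.2234]
tool_rot: [0.708, 0.707, 0.0, -0.0]
wrist_force: [0.1, 0.8, -0.1]
gripper_width: 0.0854
grip_force: 0.0
[ 0.4517 -0.2142  0.2237] [ 0.4514 -0.1285  0.3734]
cover_bar {'point': [230.7, 267.7], 'score': 0.89} [ 0.4641 -0.2471  0.129 ]
cover_hinge {'point': [229.1, 425.6], 'score': 0.64} [ 0.5941 -0.2513  0.118 ]
reset_hole {'point': [248.3, 312.6], 'score': 0.65} [ 0.5109 -0.2921  0.0755]
```

View pics/w1.png

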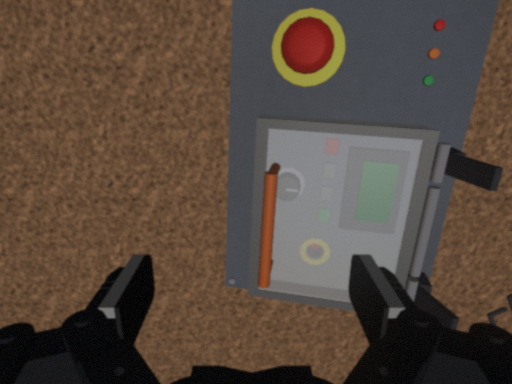

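```bash
python3 -m crank '[0,0,0,0,0,0.105,-1, -0.8,0.35,0.5,0,0,0,-1, -0.8,0.35,0.5,0,0,0,-1, 0,0,0.8,0,0,0,-1, 0,0,0.8,0,0,0,-1]'
python3 -m crank '[0,0,0.8,0,0,0,-1, 0,0,0.8,0,0,0,-1, 0,0,0.55,0,0,0,-1, 0,0,0,0,0,0,-1]'
python3 - <<'E'
from h import *
np.set_printoptions(precision=4,suppress=True)
c=read_camera("side"); print(read_state()["eef_pos"])
d=c["color"][100:260,270:470]; cv2.imwrite("pics/s1.png",cv2.resize(d,(800,600))[:,:,::-1])
E
```

```text
clock: 9.38
eef_pos: [0.464, -0.242, 0.1703]
tool_rot: [0.726, 0.688, 0.0, -0.001]
wrist_force: [0.4, 0.4, -0.1]
gripper_width: 0.0855
grip_force: 0.0
clock: 9.88
eef_pos: [0.464, -0.243, 0.1275]
tool_rot: [0.726, 0.688, -0.0, -0.001]
wrist_force: [-0.3, 1.1, -0.5]
gripper_width: 0.0851
grip_force: 0.0
[ 0.4643 -0.2432  0.1281]
```

View pics/s1.png

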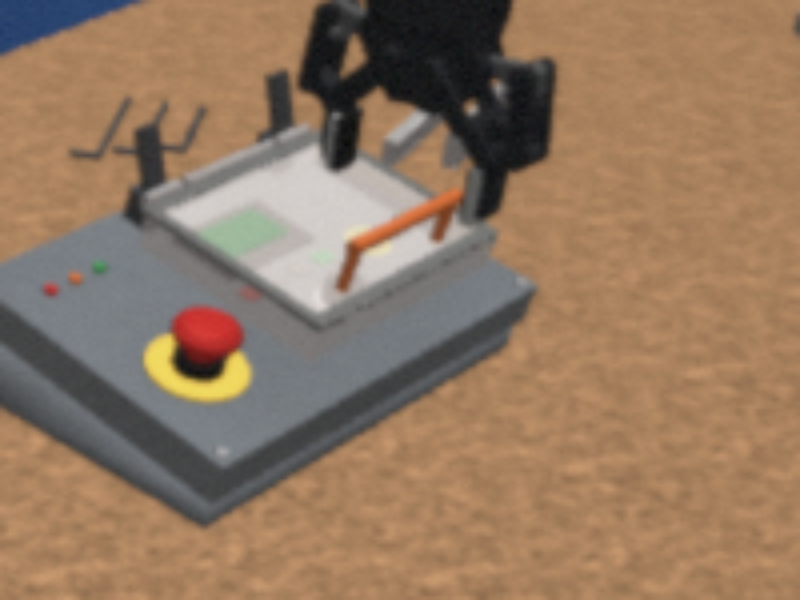

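The side view shows the fingers straddling the bar, with tips at (345,165) and (485,215) and the bar from (355,245) to (460,195). They look slightly high, but closing swings the pads forward. Close and check the width.

```bash
python3 -m crank '[0,0,0,0,0,0,1, 0,0,0,0,0,0,1, 0,0,0,0,0,0,1, 0,0,0,0,0,0,1, 0,0,0,0,0,0,1]'
python3 -m crank '[0,0,0,0,0,0,1, 0,0,0,0,0,0,1, 0,0,0,0,0,0,1]'
python3 - <<'E'
from h import *
c=read_camera("side"); d=c["color"][100:260,270:470]; cv2.imwrite("pics/s2.png",cv2.resize(d,(800,600))[:,:,::-1])
print(read_state()["wrist_force"])
E
```

```text
clock: 10.55
eef_pos: [0.4645, -0.2432, 0.1285]
tool_rot: [0.726, 0.688, 0.0, 0.0]
wrist_force: [-0.3, 0.0, -0.7]
gripper_width: 0.0001
grip_force: 0.0
clock: 10.92
eef_pos: [0.4644, -0.2432, 0.1284]
tool_rot: [0.726, 0.688, -0.0, -0.0]
wrist_force: [-0.1, -0.1, 0.0]
gripper_width: -0.0001
grip_force: 0.0
[-0.37266239 -0.39630239 -0.42252365]
```

View pics/s2.png

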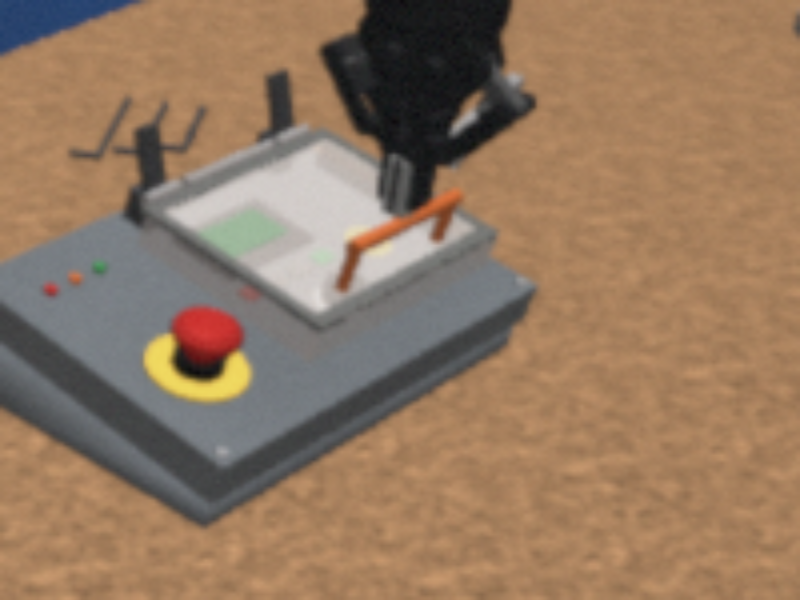

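The fingers shut empty, with tips at about (400,210), just above or behind the bar. Check projections.

Run:
```python
from h import *
c=read_camera("side")
for z in(.1284,.1114): 
    r=proj(c,(.4645,-.2432,z)); print(z,r,"crop",(r[1]-270)*4,(r[0]-100)*3.75)
C={n:(read_camera(n)) for n in("side","wrist","top")}
for n in C:
    for l in landmark_of(n,"cover_bar")[:2]: print(n,l)
    for l in landmark_of(n,"cover_hinge")[:2]: print(n,l)
cv2.imwrite("pics/w2.png",C["wrist"]["color"][:,:,::-1])
```

```text
0.1284 (np.float64(159.31473527232703), np.float64(369.55348979600933)) crop 398.2139591840373 222.43025727122637
0.1114 (np.float64(165.82302964682475), np.float64(368.5077767518248)) crop 394.03110700729917 246.8363611755928
side {'point': [157.0, 370.9], 'score': 0.89}
side {'point': [144.0, 326.8], 'score': 0.8}
wrist {'point': [242.6, 494.4], 'score': 0.64}
top {'point': [257.2, 143.7], 'score': 0.71}
top {'point': [141.9, 182.0], 'score': 0.67}
top {'point': [197.0, 373.2], 'score': 0.7}
```

View pics/w2.png

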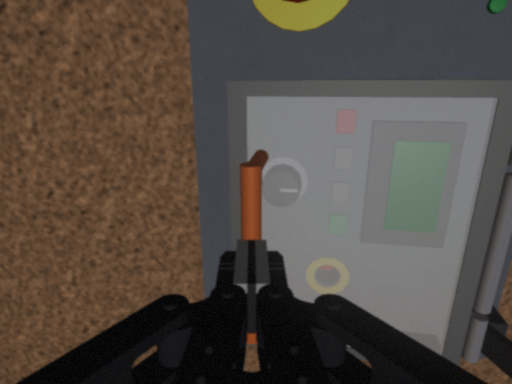

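The wrist view shows the shut fingertips at about (252,240) directly above the bar, so x and y are right and the fingers are too high. I'll open, lower 14 mm and close.

```bash
python3 - <<'E'
from h import *
c=read_camera("wrist"); p=read_state()["eef_pos"]; print(p)
for dz in(0,-.017,.017): print(dz,proj(c,p+[0,0,dz]))
E
python3 -m crank '[0,0,0,0,0,0,-0.2, 0,0,0,0,0,0,-0.2, 0,0,0,0,0,0,-0.2, 0,0,0,0,0,0,-0.2]'
python3 -m crank '[0,0,0.25,0,0,0,-0.2, 0,0,0.25,0,0,0,-0.2, 0,0,0.2,0,0,0,-0.2, 0,0,0,0,0,0,-0.2]'
python3 -m crank '[0,0,0,0,0,0,1, 0,0,0,0,0,0,1, 0,0,0,0,0,0,1, 0,0,0,0,0,0,1, 0,0,0,0,0,0,1]'
```

```text
[ 0.46447522 -0.24321984  0.12841286]
0 (np.float64(249.68568696278857), np.float64(252.13600010451287))
-0.017 (np.float64(234.15197142412538), np.float64(252.05578925708357))
0.017 (np.float64(268.49803891283176), np.float64(252.2331407202462))
clock: 12.02
eef_pos: [0.4645, -0.2432, 0.1284]
tool_rot: [0.726, 0.688, 0.0, 0.0]
wrist_force: [-0.4, -1.1, 0.3]
gripper_width: 0.051
grip_force: 0.0
clock: 12.52
eef_pos: [0.4642, -0.2431, 0.114]
tool_rot: [0.726, 0.688, -0.0, -0.0]
wrist_force: [-0.0, -0.5, -0.1]
gripper_width: 0.0513
grip_force: 0.0
clock: 13.15
eef_pos: [0.4645, -0.2432, 0.1147]
tool_rot: [0.726, 0.688, 0.0, 0.0]
wrist_force: [-1.9, 0.9, 6.5]
gripper_width: 0.007
grip_force: 58.8
```

Width is 7 mm with an upward force, so the tips sit only on the top of the bar. I'll lower another 13 mm and regrip.

```bash
python3 -m crank '[0,0,0,0,0,0,0.1, 0,0,0,0,0,0,0.1, 0,0,0.25,0,0,0,0.1, 0,0,0.25,0,0,0,0.1, 0,0,0.15,0,0,0,0.1]'
python3 -m crank '[0,0,0,0,0,0,1, 0,0,0,0,0,0,1, 0,0,0,0,0,0,1, 0,0,0,0,0,0,1]'
python3 - <<'E'
from h import *
c=read_camera("side"); d=c["color"][100:260,270:470]; cv2.imwrite("pics/s3.png",cv2.resize(d,(800,600))[:,:,::-1])
E
```

```text
clock: 13.78
eef_pos: [0.4643, -0.2431, 0.1008]
tool_rot: [0.726, 0.688, -0.0, -0.0]
wrist_force: [-0.2, -0.4, -0.1]
gripper_width: 0.0382
grip_force: 0.0
clock: 14.28
eef_pos: [0.4644, -0.2433, 0.1015]
tool_rot: [0.726, 0.688, -0.0, 0.0]
wrist_force: [-0.3, -1.1, -0.3]
gripper_width: 0.0078
grip_force: 58.4
```

View pics/s3.png

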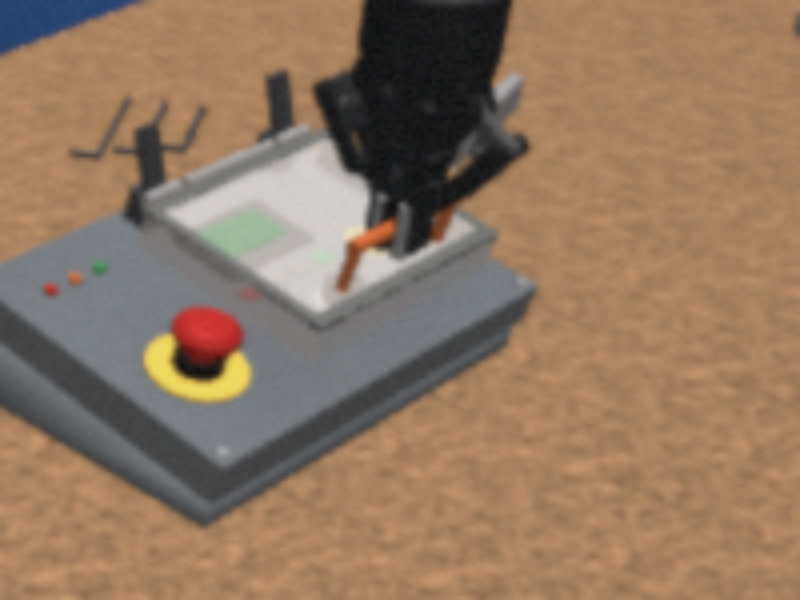

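The bar is now between the pads: width 7.8 mm, no side force, and the picture shows the fingers around the bar at (400,230). Compute the arc.

```bash
python3 -c "
import numpy as np
r=.1315;a=np.radians(175)
t=np.array([0,.04,.1,.2,.3,.4,.5,.6,.7,.8,.9,1.,1.1,1.2,1.3,1.4,1.5,1.6,1.7,1.8,1.85,1.9,1.94,1.97,2.0,2.02])
x=r*np.cos(a-t);z=r*np.sin(a-t)
for i in range(1,len(t)): print(t[i],round((x[i]-x[i-1])/.02,2),round(-(z[i]-z[i-1])/.02,2))
"
```

```text
0.04 0.03 -0.26
0.1 0.06 -0.39
0.2 0.15 -0.64
0.3 0.22 -0.62
0.4 0.28 -0.6
0.5 0.34 -0.56
0.6 0.39 -0.53
0.7 0.44 -0.49
0.8 0.49 -0.44
0.9 0.53 -0.39
1.0 0.57 -0.33
1.1 0.6 -0.28
1.2 0.62 -0.22
1.3 0.64 -0.15
1.4 0.65 -0.09
1.5 0.66 -0.02
1.6 0.66 0.04
1.7 0.65 0.11
1.8 0.63 0.17
1.85 0.31 0.11
1.9 0.3 0.13
1.94 0.24 0.11
1.97 0.18 0.09
2.0 0.17 0.09
2.02 0.11 0.07
```

```bash
python3 -m crank '[0,0.03,-0.26,0,0,0,1, 0,0.06,-0.39,0,0,0,1, 0,0.15,-0.64,0,0,0,1, 0,0.22,-0.62,0,0,0,1, 0,0.28,-0.6,0,0,0,1]'
python3 -m crank '[0,0.34,-0.56,0,0,0,1, 0,0.39,-0.53,0,0,0,1, 0,0.44,-0.49,0,0,0,1]'
```

```text
clock: 14.95
eef_pos: [0.4789, -0.2439, 0.1526]
tool_rot: [0.726, 0.688, -0.0, -0.0]
wrist_force: [-0.6, -1.7, -3.1]
gripper_width: 0.0074
grip_force: 58.3
clock: 15.32
eef_pos: [0.5004, -0.2449, 0.1838]
tool_rot: [0.726, 0.688, -0.001, -0.002]
wrist_force: [-11.8, 0.3, 7.3]
gripper_width: 0.0079
grip_force: 58.8
```

```bash
python3 -m crank '[0,0.37,-0.55,0,0,0,1, 0,0.46,-0.47,0,0,0,1]'
python3 -m crank '[0,0.57,-0.35,0,0,0,1, 0,0.6,-0.28,0,0,0,1]'
```

```text
clock: 15.58
eef_pos: [0.5227, -0.246, 0.2041]
tool_rot: [0.726, 0.688, 0.001, 0.002]
wrist_force: [17.3, -2.6, -29.6]
gripper_width: 0.0076
grip_force: 57.8
clock: 15.82
eef_pos: [0.5441, -0.247, 0.2162]
tool_rot: [0.726, 0.688, 0.0, 0.0]
wrist_force: [4.3, -2.3, -19.3]
gripper_width: 0.0075
grip_force: 58.2
```

```bash
python3 -m crank '[0,0.62,-0.17,0,0,0,1, 0,0.64,-0.1,0,0,0,1]'
python3 -m crank '[0,0.65,-0.06,0,0,0,1, 0,0.66,0,0,0,0,1]'
```

```text
clock: 16.08
eef_pos: [0.5677, -0.2483, 0.2234]
tool_rot: [0.726, 0.688, 0.0, -0.001]
wrist_force: [-2.8, 0.8, 1.6]
gripper_width: 0.0076
grip_force: 61.6
clock: 16.32
eef_pos: [0.5955, -0.2496, 0.2254]
tool_rot: [0.726, 0.688, 0.001, 0.001]
wrist_force: [-3.0, 4.5, 10.8]
gripper_width: 0.0078
grip_force: 63.2
```

```bash
python3 -m crank '[0,0.66,0.02,0,0,0,1, 0,0.65,0.1,0,0,0,1]'
python3 -m crank '[0,0.63,0.17,0,0,0,1, 0,0.31,0.11,0,0,0,1]'
python3 -m crank '[0,0.3,0.13,0,0,0,1, 0,0.24,0.11,0,0,0,1]'
```

```text
clock: 16.58
eef_pos: [0.6215, -0.251, 0.2222]
tool_rot: [0.726, 0.688, 0.001, 0.0]
wrist_force: [-2.7, 3.6, 1.0]
gripper_width: 0.0078
grip_force: 62.8
clock: 16.82
eef_pos: [0.6405, -0.2519, 0.2157]
tool_rot: [0.726, 0.688, 0.001, 0.0]
wrist_force: [-0.0, 4.4, 3.0]
gripper_width: 0.0078
grip_force: 65.3
clock: 17.08
eef_pos: [0.6513, -0.2524, 0.2109]
tool_rot: [0.726, 0.688, 0.001, 0.001]
wrist_force: [0.7, 4.7, 7.2]
gripper_width: 0.0075
grip_force: 65.7
```

```bash
python3 -m crank '[0,0.18,0.09,0,0,0,1, 0,0.17,0.09,0,0,0,1, 0,0,0,0,0,0,1]'
python3 -m crank '[0,0.15,0.09,0,0,0,1, 0,0,0,0,0,0,1, 0,0,0,0,0,0,1]'
```

```text
clock: 17.45
eef_pos: [0.6583, -0.2527, 0.2068]
tool_rot: [0.726, 0.688, 0.001, 0.001]
wrist_force: [2.6, 5.1, 4.2]
gripper_width: 0.0074
grip_force: 66.4
clock: 17.82
eef_pos: [0.6601, -0.2528, 0.2057]
tool_rot: [0.726, 0.688, 0.001, -0.0]
wrist_force: [-1.5, 6.8, 10.2]
gripper_width: 0.0074
grip_force: 67.1
```

The cover is at its stop: the displacement matches 2.0 rad and force is appearing. I'll open the fingers slightly and lift away.

```bash
python3 -m crank '[0,0,0,0,0,0,0.68, 0,0,0,0,0,0,0.68, 0,0,0,0,0,0,0.68]'
python3 -m crank '[0,0.05,-0.3,0,0,0,0.68, 0,0.05,-0.4,0,0,0,0.68, 0,0.1,-0.5,0,0,0,0.68]'
python3 -m crank '[0,0.05,-0.6,0,0,0,0.68, 0,0.05,-0.8,0,0,0,0.68, 0,0,-1,0,0,0,0.68, 0,0,-1,0,0,0,0.68]'
python3 - <<'E'
from h import *
c=read_camera("side"); d=c["color"][40:280,190:510]; cv2.imwrite("pics/s4.png",cv2.resize(d,(800,600))[:,:,::-1])
E
```

```text
clock: 18.2
eef_pos: [0.661, -0.253, 0.206]
tool_rot: [0.726, 0.688, 0.001, 0.001]
wrist_force: [2.8, 6.3, 9.9]
gripper_width: 0.0139
grip_force: 10.8
clock: 18.58
eef_pos: [0.6633, -0.2547, 0.229]
tool_rot: [0.726, 0.687, -0.0, 0.0]
wrist_force: [0.0, -0.4, 0.1]
gripper_width: 0.0138
grip_force: 0.0
clock: 19.08
eef_pos: [0.6657, -0.2542, 0.2982]
tool_rot: [0.726, 0.688, 0.0, 0.0]
wrist_force: [-0.8, 1.1, -0.1]
gripper_width: 0.0135
grip_force: 0.0
```

View pics/s4.png

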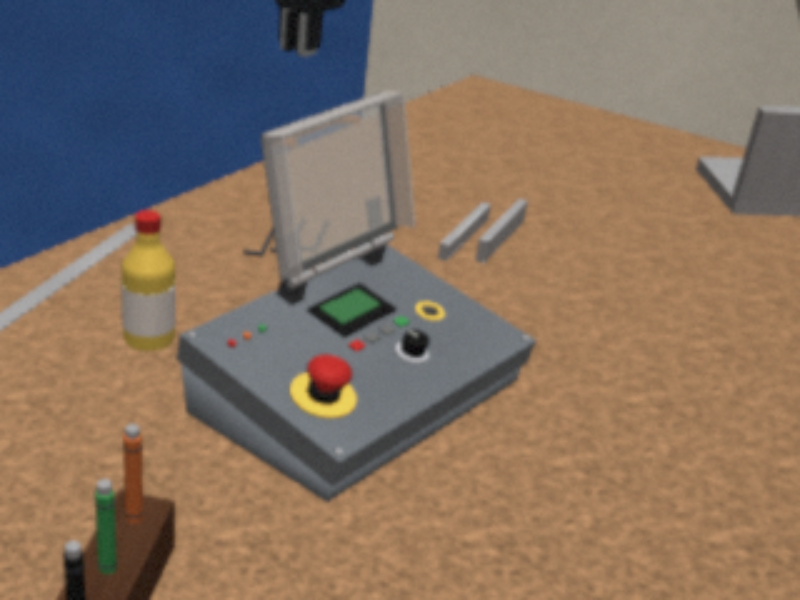

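The cover stands open on its stop and the hole's yellow ring is visible at about (430,310). Next: measure the hole while moving to the stand.

```bash
python3 -m crank '[1,0,-0.4,0,0,0,0, 1,0,-0.4,0,0,0,0, 1,0,0,0,0,0,0, 1,0,0,0,0,0,-0.2, 1,0,0,0,0,0,-0.2]'>/dev/null
python3 -m crank '[1,0,0,0,0,0,-0.2, 1,0,0,0,0,0,-0.2, 1,0,0,0,0,0,-0.2, 0.94,-0.86,0,0,0,0,-0.2, 0.94,-0.86,0,0,0,0,-0.2]'>/dev/null
python3 -m crank '[0.94,-0.86,0,0,0,0,-0.2, 0.94,-0.86,0,0,0,0,-0.2, 0.94,-0.86,0,0,0,0,-0.2, 0.94,-0.86,0.4,0,0,0,-0.2, 0.94,-0.86,0.6,0,0,0,-0.2]'>/dev/null
python3 -m crank '[0.94,-0.86,0.6,0,0,0,-0.2, 0.94,-0.86,0.6,0,0,0,-0.2, 0.94,-0.86,0.6,0,0,0,-0.2, 0,0,0,0,0,-0.353,-0.2, 0,0,0,0,0,-0.353,-0.2]'>/dev/null
python3 -m crank '[0,0,0,0,0,-0.353,-0.2, 0,0,0,0,0,0,-0.2]'
python3 - <<'E'
from h import *
np.set_printoptions(precision=4,suppress=True)
C={n:read_camera(n) for n in("side","top","wrist")}
p={n:landmark_of(n,"reset_hole") for n in("side","top")}
print(p); print(tri([ray(C[n],p[n][0]["point"]) for n in p if p[n]]))
def ring(n,r):
    h=cv2.cvtColor(C[n]["color"],cv2.COLOR_RGB2HSV); m=((h[...,0]>22)&(h[...,0]<34)&(h[...,1]>130)&(h[...,2]>110)).astype(np.uint8)
    a,b=map(int,r); y,x=np.nonzero(m[a-12:a+13,b-12:b+13]); return y.mean()+a-12,x.mean()+b-12,len(y)
q={n:ring(n,p[n][0]["point"]) for n in p}; print(q, tri([ray(C[n],q[n]) for n in q]))
print(read_state()["eef_pos"])
for t in("pin_punch","punch_grip"):
    for l in landmark_of("wrist",t)[:2]: print(t,l)
save(C["wrist"],"w3")
E
```

```text
clock: 21.88
eef_pos: [0.5126, 0.1029, 0.2568]
tool_rot: [0.521, 0.853, 0.0, 0.0]
wrist_force: [-0.1, 0.3, 0.5]
gripper_width: 0.0515
grip_force: 0.0
{'side': [{'point': [164.8, 361.1], 'score': 0.64}], 'top': [{'point': [236.6, 393.7], 'score': 0.71}]}
(array([ 0.5172, -0.3056,  0.0673]), [np.float64(0.0028306445123385676), np.float64(0.0028306445123385984)])
{'side': (np.float64(164.16129032258064), np.float64(361.93548387096774), 31), 'top': (np.float64(237.68141592920355), np.float64(389.4778761061947), 113)} (array([ 0.5128, -0.2963,  0.0743]), [np.float64(6.396864404188866e-05), np.float64(6.396864404211495e-05)])
[0.5126 0.1028 0.2566]
punch_grip {'point': [27.7, 249.9], 'score': 0.67}
punch_grip {'point': [163.1, 249.5], 'score': 0.65}
```

View pics/w3.png

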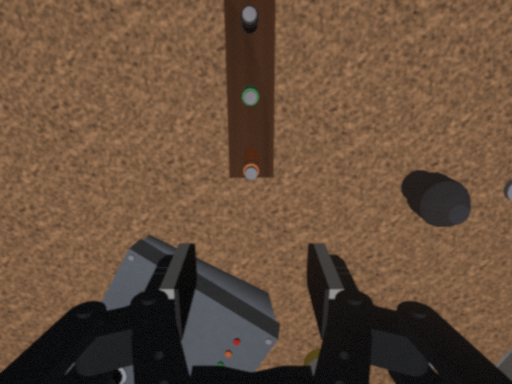

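The wrist view shows the orange punch's head at (251,173), centred between the fingers, with green at (250,97) and black at (250,15) in line.

```bash
python3 - <<'E'
from h import *
np.set_printoptions(precision=4,suppress=True)
c=read_camera("wrist"); 
for nm,p,z in(("head",(173,251),.138),("green",(97,250),.131),("black",(15,250),.124)):
    o,d=ray(c,p); print(nm,o+d*(z-o[2])/d[2])
e=read_state()["eef_pos"]; print(e,proj(c,[e[0],e[1],.138]))
E
python3 -m crank '[0,0,1,0,0,0,-0.2, 0,0,1,0,0,0,-0.2, 0,0,1,0,0,0,-0.2, 0,0,0,0,0,0,-0.2]'
python3 - <<'E'
from h import *
np.set_printoptions(precision=4,suppress=True)
c=read_camera("wrist"); s=read_camera("side"); print(read_state()["eef_pos"])
g=c["color"][:380]; cv2.imwrite("pics/w4.png",np.hstack([cv2.resize(g[100:380,100:400],(428,400)),cv2.resize(s["color"][110:310,150:330],(360,400))])[:,:,::-1])
E
```

```text
head [0.5101 0.1069 0.138 ]
green [0.4823 0.1595 0.131 ]
black [0.4556 0.2117 0.124 ]
[0.5126 0.1028 0.2566] (np.float64(178.5493418460258), np.float64(251.4533123180243))
clock: 22.78
eef_pos: [0.5119, 0.1026, 0.1956]
tool_rot: [0.521, 0.854, -0.001, -0.001]
wrist_force: [-0.2, 0.8, -0.1]
gripper_width: 0.0513
grip_force: 0.0
[0.5128 0.1027 0.197 ]
```

View pics/w4.png

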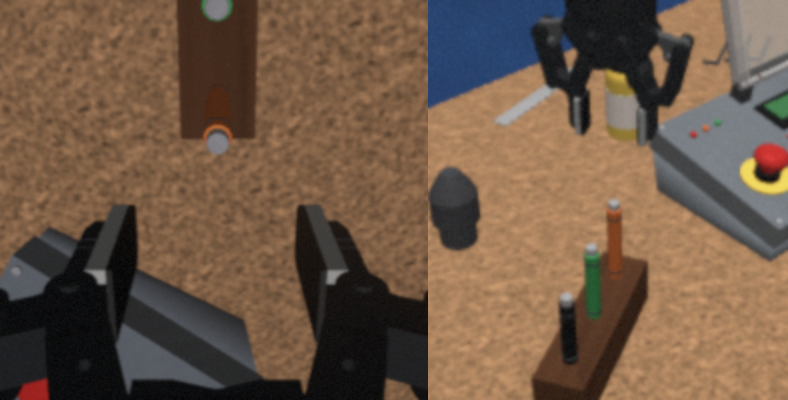

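Left (wrist): the punch head is centred in column between the fingers. Right (side): fingertips' midpoint at (612,137), head at (614,205).

Run:
```python
from h import *
np.set_printoptions(precision=4,suppress=True)
s=read_camera("side"); c=read_camera("wrist")
for z in(.138,.18,.2,.22): print(z,proj(s,(.512,.104,z)))
for z in(.06,.138): print(proj(c,(.512,.104,z)))
o,d=ray(c,(200,252)); print(o+d*(.138-o[2])/d[2])
```

```text
0.138 (np.float64(210.26309861456807), np.float64(242.89502660619675))
0.18 (np.float64(191.4400742444778), np.float64(242.5086542962476))
0.2 (np.float64(182.0905054235413), np.float64(242.31673962667338))
0.22 (np.float64(172.47735940500635), np.float64(242.11941461874525))
(np.float64(170.42830520331907), np.float64(250.9064907340204))
(np.float64(203.06232692443436), np.float64(250.9507489152167))
[0.5116 0.1062 0.138 ]
```

```bash
python3 -m crank '[0.1,0,0.9,0,0,0,-0.2, 0,0,0.9,0,0,0,-0.2, 0,0,0.9,0,0,0,-0.2, 0,0,0.9,0,0,0,-0.2]'
python3 -m crank '[0,0,0.7,0,0,0,-0.2, 0,0,0.5,0,0,0,-0.2]'
python3 -m crank '[0,0,0.4,0,0,0,-0.2, 0,0,0.3,0,0,0,-0.2,0,0,0,0,0,0,-0.2]'
python3 -m crank '[0,0,0,0,0,0,1, 0,0,0,0,0,0,1, 0,0,0,0,0,0,1, 0,0,0,0,0,0,1, 0,0,0,0,0,0,1]'
```

```text
clock: 23.48
eef_pos: [0.5123, 0.1047, 0.1249]
tool_rot: [0.521, 0.854, 0.001, 0.001]
wrist_force: [0.1, 0.3, 0.2]
gripper_width: 0.051
grip_force: 0.0
clock: 23.72
eef_pos: [0.5119, 0.1046, 0.1003]
tool_rot: [0.521, 0.854, 0.0, 0.0]
wrist_force: [0.3, 0.5, 0.2]
gripper_width: 0.0516
grip_force: 0.0
clock: 24.1
eef_pos: [0.5116, 0.1044, 0.0863]
tool_rot: [0.521, 0.854, -0.0, -0.0]
wrist_force: [-0.5, -0.7, 0.4]
gripper_width: 0.0512
grip_force: 0.0
clock: 24.72
eef_pos: [0.5118, 0.1045, 0.087]
tool_rot: [0.521, 0.854, 0.0, 0.0]
wrist_force: [-1.4, -1.2, 5.7]
gripper_width: 0.0126
grip_force: 58.4
```

```bash
python3 -m crank '[0,0,-0.3,0,0,0,1, 0,0,-0.5,0,0,0,1, 0,0,-0.7,0,0,0,1, 0,0,-0.8,0,0,0,1, 0,0,-0.8,0,0,0,1]'
python3 -m crank '[0,0,-0.9,0,0,0,1, 0,0,-0.9,0,0,0,1, 0,0,-1,0,0,0,1, 0,0,-1,0,0,0,1, 0,0,0,0,0,0,1]'
python3 - <<'E'
from h import *
np.set_printoptions(precision=4,suppress=True)
C={n:read_camera(n) for n in("side","top","wrist")}
for t in("pin_tip","punch_grip","pin_punch"):
    q={}
    for n in C:
        l=landmark_of(n,t)
        if l: q[n]=l[0]; print(t,n,l[0])
    if len(q)>1: print(tri([ray(C[n],q[n]["point"]) for n in q]))
print(read_state()["eef_pos"])
cv2.imwrite("pics/p1.png",cv2.resize(C["side"]["color"][90:250,150:330],(675,600))[:,:,::-1])
E
```

```text
clock: 25.35
eef_pos: [0.5118, 0.1045, 0.1501]
tool_rot: [0.521, 0.854, 0.0, 0.0]
wrist_force: [0.1, -0.0, -0.7]
gripper_width: 0.0124
grip_force: 58.4
clock: 25.98
eef_pos: [0.5124, 0.1047, 0.2265]
tool_rot: [0.521, 0.854, 0.001, 0.001]
wrist_force: [0.0, -0.1, -1.1]
gripper_width: 0.0123
grip_force: 58.4
pin_tip side {'point': [209.4, 241.9], 'score': 0.54}
pin_tip wrist {'point': [190.0, 252.6], 'score': 0.91}
(array([0.5111, 0.1072, 0.1421]), [np.float64(5.0629723552688893e-05), np.float64(5.0629723552662215e-05)])
punch_grip side {'point': [164.0, 239.3], 'score': 0.67}
punch_grip wrist {'point': [252.2, 254.2], 'score': 0.78}
(array([0.5086, 0.1129, 0.2423]), [np.float64(0.00026180454276400825), np.float64(0.00026180454276399784)])
pin_punch side {'point': [187.9, 240.6], 'score': 0.6}
pin_punch wrist {'point': [217.1, 255.3], 'score': 0.72}
(array([0.5127, 0.1075, 0.189 ]), [np.float64(0.0002675744567550131), np.float64(0.00026757445675504174)])
[0.5116 0.1044 0.2244]
```

View pics/p1.png

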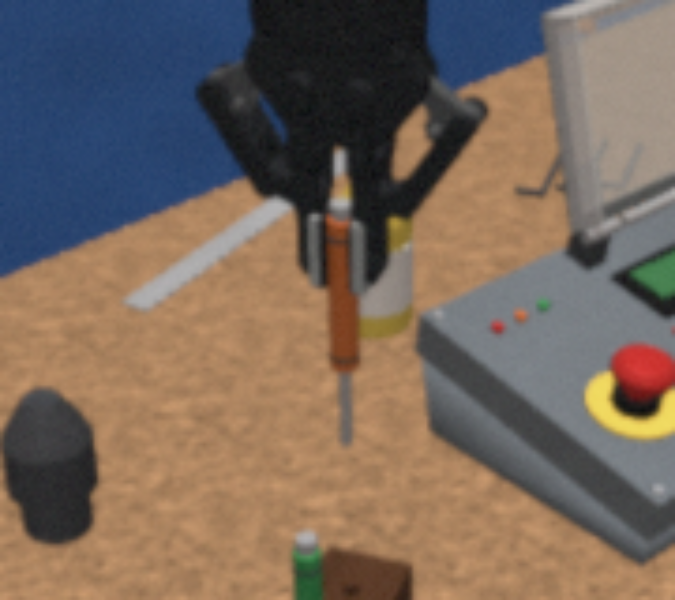

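The punch is held straight by the upper sleeve, with its tip at (345,440), about 82 mm ahead of the TCP. Carry it above the hole and tilt.

```bash
python3 -m crank '[0,0,-1,0,0,0.353,1, 0,0,0,0,0,0.353,1, 0,0,0,0,0,0.353,1, -0.5,0,0,0,0,0,1, -1,0,0,0,0,0,1]'
python3 -m crank '[-1,0,0,0,0,0,1, -1,0,0,0,0,0,1, -1,0,0,0,0,0,1, -1,0,0,0,0,0,1, -1,0,0,0,0,0,1]'>/dev/null
python3 -m crank '[-1,0,0,0,0,0,1, -1,0,0,0,0,0,1, -1,0,0,0,0,0,1, -1,0,0,0,0,0,1, -1,0,0,0,0,0,1]'>/dev/null
python3 -m crank '[-1,0,0,0,0,0,1, -1,0,0,0,0,0,1, -1,0,0,0,0,0,1, -1,0,0,0,0,0,1, -1,0,0,0,0,0,1]'
python3 -m crank '[-1,0,0,0,0,0,1, -1,0,0,0,0,0,1, -1,0,0,0,0,0,1, -0.5,0,0,-0.175,0,0,1, 0,0,0,-0.174,0,0,1]'
python3 -m crank '[0,0,0,0,0,0,1]'
```

```text
clock: 27.2
eef_pos: [0.5099, 0.074, 0.2445]
tool_rot: [0.724, 0.69, -0.0, 0.0]
wrist_force: [-0.9, -0.5, -1.0]
gripper_width: 0.0127
grip_force: 58.5
clock: 29.08
eef_pos: [0.4926, -0.2273, 0.2447]
tool_rot: [0.725, 0.688, -0.0, 0.0]
wrist_force: [-1.2, 0.2, -1.2]
gripper_width: 0.0127
grip_force: 58.5
clock: 29.7
eef_pos: [0.4898, -0.2968, 0.2446]
tool_rot: [0.723, 0.685, 0.06, 0.065]
wrist_force: [-0.3, 0.3, -1.2]
gripper_width: 0.0124
grip_force: 58.6
clock: 29.82
eef_pos: [0.4882, -0.296, 0.2447]
tool_rot: [0.724, 0.684, 0.06, 0.063]
wrist_force: [0.0, -0.0, 0.4]
gripper_width: 0.0123
grip_force: 58.6
```

```bash
cat >> h.py <<'E'
H=np.array([.5128,-.2963,.0750]); yaw=np.radians(-3)
RH=R.from_euler("z",yaw).as_matrix()@R.from_euler("y",-np.radians(10)).as_matrix()
def goal(lat=(0,0),L=.082,up=.02):
    s=read_state(); T=R.from_quat(s["tool_rot"]).as_matrix(); tip=s["eef_pos"]+T@[lat[0],lat[1],L]
    print("tip in hole",RH.T@(tip-H),"align",np.degrees(np.arccos(-T[:,2]@RH[:,2])),"units",T.T@(H+up*RH[:,2]-tip)/.02)
E
python3 - <<'E'
from h import *
np.set_printoptions(precision=4,suppress=True)
goal(); C={n:read_camera(n) for n in("side","top","wrist")}
for n in C:
    for t in("pin_tip","reset_hole"):
        l=landmark_of(n,t); print(n,t,l[:1])
        if l and t=="reset_hole": print(proj(C[n],H))
E
```

```text
tip in hole [ 0.0052 -0.001   0.0894] align 0.039884244599668356 units [ 0.0482 -0.2585  3.4719]
side pin_tip [{'point': [132.4, 370.5], 'score': 0.79}]
side reset_hole [{'point': [165.4, 360.1], 'score': 0.55}]
(np.float64(163.92987781332), np.float64(362.0141154362444))
top pin_tip [{'point': [244.0, 404.0], 'score': 0.73}]
top reset_hole []
wrist pin_tip [{'point': [189.5, 251.3], 'score': 0.98}]
wrist reset_hole [{'point': [165.3, 240.9], 'score': 0.79}]
(np.float64(161.88475678354212), np.float64(244.48902423217118))
```

```bash
python3 -m crank '[0,-0.06,0.7,0,0,0,1, 0,-0.06,0.7,0,0,0,1, 0,-0.07,0.7,0,0,0,1, 0.05,-0.07,0.7,0,0,0,1, 0,0,0.6,0,0,0,1]'
python3 -m crank '[0,0,0.2,0,0,0,1, 0,0,0,0,0,0,1]'
python3 - <<'E'
from h import *
np.set_printoptions(precision=4,suppress=True)
goal(); C={n:read_camera(n) for n in("side","wrist")}
T=R.from_quat(read_state()["tool_rot"]).as_matrix();e=read_state()["eef_pos"]
q=[]
for n in C:
    l=landmark_of(n,"pin_tip")
    if l: q.append(ray(C[n],l[0]["point"])); print(n,l[0],proj(C[n],e+T@[0,0,.082]))
    im=C[n]["color"]; h=cv2.cvtColor(im,cv2.COLOR_RGB2HSV); a,b=map(int,proj(C[n],H)); w=45 if n=="wrist" else 10
    m=((h[...,0]>22)&(h[...,0]<34)&(h[...,1]>130)&(h[...,2]>90)); y,x=np.nonzero(m[a-w:a+w,b-w:b+w]); 
    (cx,cy),ax,an=cv2.fitEllipse(cv2.convexHull(np.stack([x+b-w,y+a-w],1).astype(np.float32)))
    print(n,"ring",cy,cx,ax,"H",proj(C[n],H))
    o,d=ray(C[n],(cy,cx)); t=((H-o)@RH[:,2])/(d@RH[:,2]); print("ring rel H",RH.T@(o+d*t-H))
if len(q)>1: x,r=tri(q); print("tip rel H",RH.T@(x-H),r,"lat in tool",T.T@(x-e))
cv2.imwrite("pics/x1.png",C["wrist"]["color"][80:300,150:370][:,:,::-1])
E
```

```text
clock: 30.9
eef_pos: [0.4967, -0.2942, 0.1755]
tool_rot: [0.723, 0.685, 0.06, 0.063]
wrist_force: [-0.0, -0.8, -0.7]
gripper_width: 0.0124
grip_force: 58.6
clock: 31.15
eef_pos: [0.4975, -0.2944, 0.1726]
tool_rot: [0.723, 0.685, 0.06, 0.063]
wrist_force: [0.6, -0.7, -0.4]
gripper_width: 0.0124
grip_force: 58.6
tip in hole [0.0018 0.0011 0.0168] align 0.01884939174720892 units [-0.0531 -0.0917 -0.1607]
side {'point': [158.0, 363.5], 'score': 0.63} (np.float64(157.9952868117428), np.float64(363.0073531039634))
side ring 164.0240936279297 361.86541748046875 (5.5628767013549805, 10.852283477783203) H (np.float64(163.92987781332), np.float64(362.0141154362444))
ring rel H [-0.      0.0006 -0.    ]
wrist {'point': [187.8, 252.4], 'score': 0.65} (np.float64(193.43112228822787), np.float64(252.1812447524989))
wrist ring 186.2209014892578 249.77381896972656 (34.66424560546875, 36.58473587036133) H (np.float64(186.984575353167), np.float64(249.3268622255867))
ring rel H [0.0003 0.0006 0.    ]
tip rel H [0.0008 0.0049 0.0199] [np.float64(0.0018641055122400993), np.float64(0.001864105512239839)] lat in tool [ 0.004  -0.0013  0.0794]
```

```bash
python3 -m crank '[-0.2,-0.07,0,0,0,0,1, 0,0,0.4,0,0,0,1, 0,0,0.4,0,0,0,1, 0,0,0,0,0,0,1]'
python3 - <<'E'
from h import *
np.set_printoptions(precision=4,suppress=True)
goal(lat=(.003,0)); c=read_camera("wrist"); print(landmark_of("wrist","pin_tip")[:1],proj(c,H))
E
python3 -m crank '[0,0,0.4,0,0,0,1, 0,0,0.3,0,0,0,1, 0,0,0,0,0,0,1]'
```

```text
clock: 31.85
eef_pos: [0.4985, -0.2981, 0.1558]
tool_rot: [0.723, 0.685, 0.06, 0.063]
wrist_force: [-0.7, -0.0, -0.3]
gripper_width: 0.0122
grip_force: 58.6
tip in hole [-0.0001  0.0005  0.0001] align 0.0825947908095823 units [-0.0254  0.0031 -0.9972]
[{'point': [191.7, 250.9], 'score': 0.75}] (np.float64(190.03773695009917), np.float64(252.14980501979085))
clock: 32.33
eef_pos: [0.501, -0.2983, 0.1423]
tool_rot: [0.723, 0.685, 0.06, 0.063]
wrist_force: [0.2, -0.0, -0.1]
gripper_width: 0.0125
grip_force: 58.6
```

Tip is in the hole (tip pixel matches hole mouth within 2 px), no contact force; press on gradually.

```bash
python3 -m crank '[0,0,0.15,0,0,0,1, 0,0,0,0,0,0,1]'
python3 -m crank '[0,0,0.15,0,0,0,1, 0,0,0,0,0,0,1]'
python3 -m crank '[0,0,0.1,0,0,0,1, 0,0,0,0,0,0,1]'
```

```text
clock: 32.58
eef_pos: [0.5017, -0.2985, 0.1399]
tool_rot: [0.723, 0.685, 0.06, 0.063]
wrist_force: [0.6, 0.4, -1.0]
gripper_width: 0.0125
grip_force: 58.6
clock: 32.83
eef_pos: [0.5023, -0.2987, 0.1371]
tool_rot: [0.723, 0.685, 0.06, 0.063]
wrist_force: [-1.0, 0.5, 0.2]
gripper_width: 0.0123
grip_force: 58.7
clock: 33.08
eef_pos: [0.5027, -0.2987, 0.1352]
tool_rot: [0.723, 0.685, 0.06, 0.063]
wrist_force: [-0.1, -0.7, 2.0]
gripper_width: 0.012
grip_force: 58.8
```

```bash
python3 -m crank '[0,0,0.1,0,0,0,1, 0,0,0,0,0,0,1]'
python3 -m crank '[0,0,0.1,0,0,0,1, 0,0,0,0,0,0,1]'
python3 -m crank '[0,0,0.1,0,0,0,1, 0,0,0,0,0,0,1, 0,0,0,0,0,0,1]'
```

```text
clock: 33.33
eef_pos: [0.503, -0.2987, 0.1331]
tool_rot: [0.723, 0.685, 0.06, 0.063]
wrist_force: [0.1, 0.5, 3.2]
gripper_width: 0.0127
grip_force: 58.9
clock: 33.58
eef_pos: [0.5034, -0.299, 0.1319]
tool_rot: [0.723, 0.685, 0.06, 0.064]
wrist_force: [-2.3, 0.9, 12.0]
gripper_width: 0.0124
grip_force: 60.4
clock: 33.95
eef_pos: [0.5038, -0.2994, 0.1313]
tool_rot: [0.723, 0.685, 0.061, 0.065]
wrist_force: [-6.2, 2.6, 28.7]
gripper_width: 0.0127
grip_force: 62.3
```

```bash
python3 -m crank '[0,0,-0.04,0,0,0,1, 0,0,0,0,0,0,1, 0,0,0,0,0,0,1]'
python3 - <<'E'
from h import *
np.set_printoptions(precision=4,suppress=True)
goal(lat=(.003,0)); C={n:read_camera(n) for n in("side","top")}
l={n:landmark_of(n,"cover_bar")[:1] for n in C}; print(l)
h=np.array([.594,-.251,.118])+RH@[.083,0,.101]; print([proj(C[n],h) for n in C])
E
```

```text
clock: 34.33
eef_pos: [0.5036, -0.2992, 0.1316]
tool_rot: [0.723, 0.685, 0.06, 0.064]
wrist_force: [-4.8, 0.5, 21.4]
gripper_width: 0.0126
grip_force: 61.0
tip in hole [ 0.0012 -0.0005 -0.0247] align 0.13259219148959184 units [ 0.0219 -0.0529 -2.2374]
{'side': [{'point': [91.8, 309.2], 'score': 0.82}], 'top': [{'point': [155.5, 396.5], 'score': 0.64}]}
[(np.float64(91.82386446984157), np.float64(309.6728677585625)), (np.float64(157.5083313598413), np.float64(392.42856293902685))]
```

The cover bar is where the open stop puts it, the tip is about 22–25 mm down and centred, and the press force is steady at 21 N. Hand in.

```bash
python3 -c "
from station import job_done; print(job_done())"
```

```text
the job is handed in; nothing more can be done
None
```

I swung the cover open onto its stop, drew the orange-sleeved pin punch, and handed the job in at about 34 s with it still gripped and pressing the reset button onto its hard stop at about 21 N; the judge's result was not reported back.

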